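# Slide the measuring cylinder under the water dispenser

### The arm

A 6-joint arm with a two-finger parallel gripper is mounted at the origin on the work surface. World frame = base frame: x ahead of the robot, y to its left, z up, the work surface at z = 0. Lengths are in mm, angles in rad, forces in N, time in s.
With the tool pointing down it reaches from about 250 to 725 mm from the base axis. Payload 4 kg.
Tool frame: the origin (TCP) lies at the very end of the fingers, on their centre line; the grasp point (between the pads) lies 19 mm behind it; z points along the fingers, y is the direction in which the jaws open and shut (so a half turn about z gives the same grasp; the last joint's range is limited). The gripper opens to 85 mm and grips with 20 to 120 N. Pads are 22 mm wide; open, the fingers measure 114 mm over their backs; the gripper's body (76 mm by 85 mm) begins 54 mm behind the grasp point. The pads swing forward as they close: fully open they stand 13 mm farther back than shut.
Start: joints at [-1.313, 0.241, 0.005, 1.335, 0, 1.571], TCP at [127.475, -483.477, 231.306] pointing down, gripper open.
Joint ranges: [-2.72, 2.72], [-1.05, 1.87], [-1.09, 1.28], [-1.99, 2.15], [-1.42, 1.44], [-3.14, 3.14]. Speed limits (rad/s): [2.79, 2.79, 3.14, 3.14, 3.14, 3.14].

### API

Orientations are given as a unit quaternion [x, y, z, w].
In Python, from station import r gives the robot as it stands.
- The arm moves only by the shell command python3 -m creep 'ROWS' [FORCE]. ROWS is JSON, a list that holds one entry, the list of rows, each a list of 7 numbers: the gripper command: -1 is fully open, 1 is shut, values between are in proportion, then the shift along the tool's x, y, z in mm, then the turn, a rotation vector about the tool's x, y, z in degrees. In form: [[[grip, dx, dy, dz, wx, wy, wz], ...]]. A call has exactly 5 rows; each row shifts and turns the pose as measured when the row begins, along the tool's axes as they then stand; what a row does not reach is not made up. A row lasts 1/8 s, in which the tool goes at most 62.5 mm and 10.7 degrees, less where a joint would pass 70% of its speed; a pose out of reach is approached as far as the arm can. A call is refused whole if a number of a shift passes 62.5 or a number of a turn 10.7, either way. A call with a gripper value outside its range is refused whole. The fingers move at their own pace and stop on an object; FORCE is the grip in N (left out, the last holds). Time passes only in rows, so rows that do not move let the fingers close, or fill a call up. It gives the time, the measured TCP pose, the force and the opening at its end, in the units of the state.
- r.observe(): the state, without advancing time (a new reading comes with each control period).
- r.get_image(name): name is "side" or "top"; returns a dict with "img" (384x512x3 uint8, red, green, blue), "range_z" (384x512 float32, mm along the optical axis (not along the pixel's ray), 0 where there is no reading), "fov_y" (degrees; the focal length in pixels is half the picture's height over the tangent of half this angle, whatever the lens; pixels are square), "cx", "cy" (the principal point, pixels), "cam_to_world" (4x4, takes a point from camera to world coordinates). Camera axes: x right, y down, z forward; pixel columns grow to the right and rows downward; lengths in mm; the calibration is good to about 2 mm. A picture is of the moment at which its call begins.
- r.sign_off(): hands the job in, once; it reports no verdict.
The state is a dict: "clock": time; "joint_positions": joint angles; "qvel": joint speeds; "joint_efforts": joint torques, N m; "eef_pos": TCP position; "tcp_rot": TCP orientation; "force": force on the tool from outside, world axes, zero at the start; "wrist_torque": the same for the moment, N m; "finger_gap": opening from 0.0 (shut) to 1.0 (fully open).
Only numpy, scipy, OpenCV 4.12 (cv2) and the standard library are available. Lean on these libraries where they do the work, as an engineer would, in place of code of your own. Each camera call takes 0.05 s, during which the arm holds its last target.

### The job

Bring the tall empty measuring cylinder under the nozzle of the pure-water dispensing stand, ready for filling: push it along the bench with the fingertips, low down on its body, so that it slides upright without rocking over, and stop with the nozzle over the middle of its mouth, then draw the hand clear. Do not lift it or take it between the fingers. Leave the other glassware where it stands and do not bump the stand.

Things in the scene. Friction and masses are not known exactly. Their poses are not given: they have to be found in the camera images.
- tall_cylinder: Loose, about 0.16 kg, the taller of two measuring cylinders: clear glass tube 31 mm across (27 inside), 250 mm high, on a round grey foot 66 mm across. The foot's edge is upright to 9 mm, then slopes in to a collar 39 mm across, up to 24 mm high. Origin: centre of the underside; z up along the tube. It stays where it is left; pushed well above the foot it rocks and falls.
- tall_cylinder_mouth (a point): Centre of the tall cylinder's open mouth, 250 mm above its underside, on its axis.
- dispenser: Pure-water stand, fixed. Origin: on the bare, flat bench straight below the nozzle (nothing stops the cylinder there); x level towards the column, z up. Base plate 150 x 170 x 22 mm high, from 65 mm along +x; column 22 mm across, 390 mm high, 150 mm along +x; arm 36 mm wide, 305 to 335 mm above the bench, from the column to 22 mm past the nozzle.
- nozzle (a point): Lower end of the nozzle (outlet 7 mm in diameter), 264 mm above the bench: 14 mm higher than the tall cylinder's mouth.
- short_cylinder: Short measuring cylinder, loose, not to be moved: same make, 150 mm high, foot 52 mm in diameter. Origin: centre of the underside.
- beaker: Glass beaker, loose, not to be moved: 72 mm in diameter, 95 mm high. Origin: centre of the underside.
- reagent_jar: Amber reagent jar with black cap, loose, not to be moved: 68 mm in diameter, 130 mm high. Origin: centre of the underside.
- wash_bottle: White wash bottle with a bent tube at its top that points to its own +y, loose, not to be moved: 66 mm in diameter, about 190 mm high. Origin: centre of the underside.
Things that resemble listed ones, but are neither listed nor needed, are in the scene too. What is shaped like the tall_cylinder but green or red is not meant.

How it is judged (in metres and radians):
At the end, for the whole second after the job is handed in: The tall cylinder stands upright and still on the bench, the centre of its mouth within 10 mm (seen from above) of the nozzle, so that the whole outlet lies over the mouth; the other four pieces stand within 15 mm of where they were (horizontal distance between tall_cylinder_mouth and nozzle below 0.01 m and angle between tall_cylinder's own z axis and vertical below 0.04 rad and height (world z) of tall_cylinder below 0.004 m and linear speed of tall_cylinder below 0.01 m/s and distance of each of short_cylinder, beaker, reagent_jar, wash_bottle from where it was at the start of the episode below 0.015 m); the robot touches nothing.
It fails at once if the tall cylinder rocks by more than about 9 degrees or falls (angle between tall_cylinder's own z axis and vertical above 0.15 rad).
It fails at once if the tall cylinder is lifted off the bench or taken between the fingers (height (world z) of tall_cylinder above 0.008 m or (horizontal distance between the grasp point and tall_cylinder below 0.013 m and contact force between the fingers and tall_cylinder above 0.5 N)).
It fails at once if the tall cylinder is pushed above its lower third (height (world z) of the grasp point above 0.1 m and contact force between the fingers and tall_cylinder above 0.5 N).
It fails at once if the robot or the cylinder bumps the dispensing stand (more than 2 N) (contact force between any of the arm, the fingers, tall_cylinder and dispenser above 2 N).
It fails at once if one of the other four pieces is moved by more than 15 mm or knocked over (distance of any of short_cylinder, beaker, reagent_jar, wash_bottle from where it was at the start of the episode above 0.015 m or angle between any of short_cylinder, beaker, reagent_jar, wash_bottle's own z axis and vertical above 0.2 rad).
It also fails if it takes over 45 s, if anything falls off the work surface, if the arm or the gripper's body presses on something with over 40 N, if the wrist force passes 120 N, or if a joint passes its speed limit or range.

## Working session

There is one attempt and no reset: what is moved stays moved. The work goes in short steps, Python scripts to look and compute and a shell command to move; the robot and the scene stay as the last step left them, time stands still between calls to the robot, and variables do not carry over. Pictures are saved under pics/ and viewed, and the job is handed in when it is done.

```bash
ls; mkdir -p pics
cat > h.py <<'E'
import numpy as np,cv2
from station import r
def K(d):
    H=d["img"].shape[0]; return H/2/np.tan(np.radians(d["fov_y"])/2)
def ray(d,u,v):
    T=np.array(d["cam_to_world"]);f=K(d)
    return T[:3,3],T[:3,:3]@np.array([(u-d["cx"])/f,(v-d["cy"])/f,1.])
def onz(d,u,v,z):
    o,k=ray(d,u,v); return o+k*(z-o[2])/k[2]
def pt(d,u,v):
    o,k=ray(d,u,v); return o+k*float(d["range_z"][int(v),int(u)])
def proj(d,p):
    T=np.array(d["cam_to_world"]);q=T[:3,:3].T@(np.array(p)-T[:3,3]);f=K(d)
    return f*q[0]/q[2]+d["cx"],f*q[1]/q[2]+d["cy"]
def save(im,n,s=1):
    cv2.imwrite("pics/"+n,cv2.resize(im[:,:,::-1],None,fx=s,fy=s,interpolation=cv2.INTER_CUBIC))
E
python3 - <<'E'
from h import *
print({k:(np.round(v,3) if not isinstance(v,dict) else v) for k,v in r.observe().items()})
for n in("side","top"):
    d=r.get_image(n); save(d["img"],n+"0.png",1.5); print(n,d["fov_y"],d["cx"],d["cy"],np.round(d["cam_to_world"],3).tolist())
    np.save(n+".npy",d,allow_pickle=True)
E
```

```text
pics
{'clock': np.float64(0.0), 'joint_positions': array([-1.313,  0.241,  0.004,  1.335,  0.   ,  1.571]), 'qvel': array([-0.001, -0.   ,  0.   , -0.   ,  0.001, -0.   ]), 'joint_efforts': array([-1.0000e-03, -3.7232e+01,  2.5241e+01,  1.7000e-02, -0.0000e+00,
       -0.0000e+00]), 'eef_pos': array([ 127.319, -482.868,  230.416]), 'tcp_rot': array([ 0.992,  0.129, -0.   , -0.001]), 'force': array([0.023, 0.422, 0.619]), 'wrist_torque': array([ 0.018, -0.067,  0.006]), 'finger_gap': np.float64(1.002)}
side 52.625575508494045 254.06263921363185 188.55000276742965 [[0.926, -0.279, 0.254, 328.34], [-0.377, -0.649, 0.661, -603.092], [-0.019, -0.708, -0.706, 870.929], [0.0, 0.0, 0.0, 1.0]]
top 44.41181674520921 244.39864808033116 189.80087101646896 [[0.015, -0.996, 0.089, 457.813], [-1.0, -0.014, 0.019, 6.634], [-0.018, -0.089, -0.996, 1455.81], [0.0, 0.0, 0.0, 1.0]]
```

View pics/side0.png

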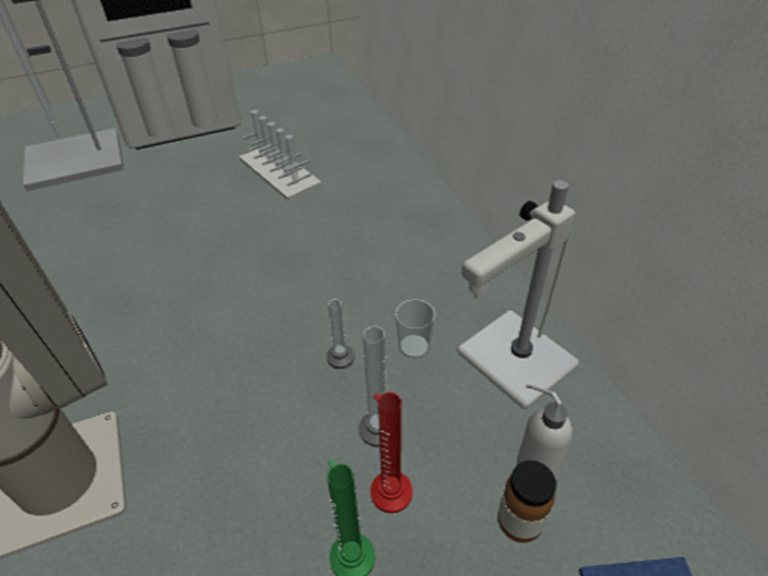

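View pics/top0.png

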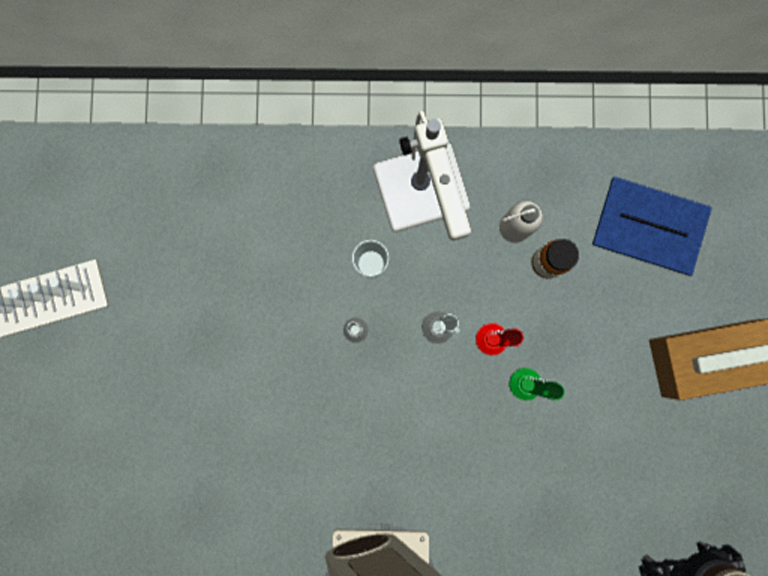

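The two shown as clear glass are the tall one (side px 375,430 in the 1.5× picture; top 437,327) and the short one (side 340,355). The red (390,490) and green (352,555) look-alikes are excluded by colour. I'll confirm with a crop.

Run:
```python
from h import *
t=np.load("top.npy",allow_pickle=True).item(); s=np.load("side.npy",allow_pickle=True).item()
a=cv2.resize(s["img"][180:310,200:330],(520,520),interpolation=cv2.INTER_CUBIC)
save(a,"cropside.png")
b=cv2.resize(t["img"][60:240,220:390],(680,720)[0:2],interpolation=cv2.INTER_CUBIC); save(cv2.resize(b,(566,600)),"croptop.png")
c=s["img"][110:280,290:400]; save(c,"cropdisp.png",3.5)
```

```text
(no output)
```

View pics/cropside.png

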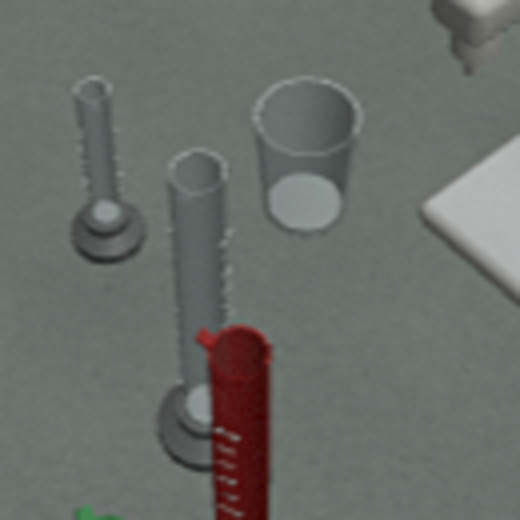

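View pics/croptop.png

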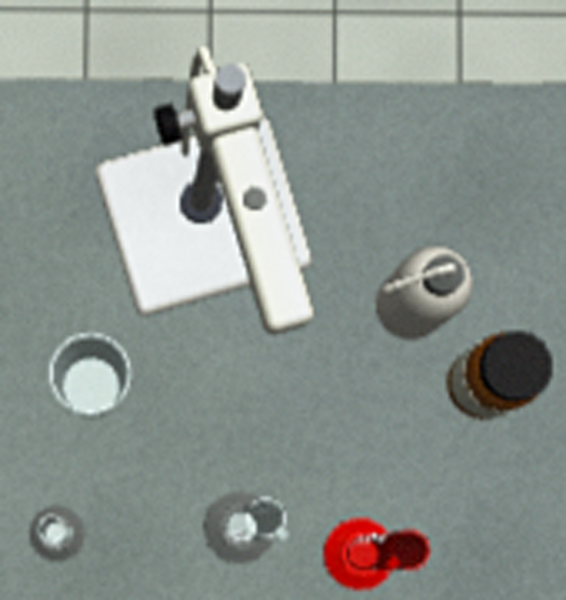

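View pics/cropdisp.png

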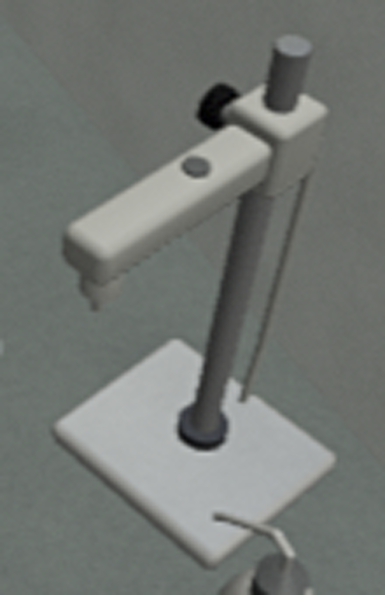

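```bash
cat > m.py <<'E'
from h import *
t=np.load("top.npy",allow_pickle=True).item(); s=np.load("side.npy",allow_pickle=True).item()
P=lambda n,d,u,v,z:print(n,np.round(onz(d,u,v,z)[:2],1), "depthpt",np.round(pt(d,u,v),0))
c=lambda x,y:(220+x/3.33,60+y/3.33)
P("foot",t,*c(239,527),7);P("mouth top",t,*c(268,516),250);P("mouth side",s,200+198/4,180+172/4,250)
n=(290+95/3.5,110+308/3.5)
P("nozzle side",s,*n,264)
P("red foot",t,*c(359,553),7);P("short foot",t,*c(56,534),6);P("beaker base",t,*c(90,385),2)
P("beaker rim",t,*c(90,374),95)
P("wash top",t,*c(443,276),170);P("jar cap",t,*c(515,369),130);P("jar cap side",s,530/1.5,480/1.5,130)
for x,y in[(265,325),(272,331),(305,322),(312,312),(218,140),(258,125)]:P("arm",t,*c(x,y),335)
for x,y in[(98,170),(145,311),(310,262)]:P("base",t,*c(x,y),22)
P("colbase",t,*c(200,205),25);P("coltop",t,*c(230,78),390)
for x,y in[(55,432),(178,341),(334,460),(210,565)]:P("base side",s,290+x/3.5,110+y/3.5,22)
P("coltop side",s,290+293/3.5,110+45/3.5,390)
P("colbase side",s,290+203/3.5,110+430/3.5,25)
E
python3 m.py
```

```text
foot [ 501.2 -112.5] depthpt [ 497. -100.  160.]
mouth top [ 502.7 -114.7] depthpt [ 507. -126.  142.]
mouth side [ 504.8 -112.3] depthpt [510. -99. 233.]
nozzle side [ 660.7 -115.4] depthpt [ 660. -117.  266.]
red foot [ 478.9 -222.8] depthpt [ 478. -210.   89.]
short foot [492.2  56.2] depthpt [492.  56.  18.]
beaker base [631.8  26.9] depthpt [632.  27.   0.]
beaker rim [630.3  25.8] depthpt [643.  27.  -1.]
wash top [ 706.4 -266.5] depthpt [ 709. -269.  158.]
jar cap [ 634.9 -335.4] depthpt [ 636. -337.  126.]
jar cap side [ 637.5 -334.4] depthpt [ 637. -335.  132.]
arm [ 637.2 -103.3] depthpt [ 640. -105.  318.]
arm [ 632.9 -108.4] depthpt [ 635. -110.  323.]
arm [ 639.7 -132.1] depthpt [ 640. -132.  335.]
arm [ 647.1 -137.1] depthpt [ 647. -137.  333.]
arm [773.1 -68.4] depthpt [774. -69. 333.]
arm [784.6 -97.5] depthpt [787. -98. 327.]
base [831.4  22.2] depthpt [832.  22.  20.]
base [698.9 -23.2] depthpt [700. -23.  17.]
base [ 746.7 -175.3] depthpt [ 748. -176.   15.]
colbase [798.5 -73. ] depthpt [792. -71.  53.]
coltop [801.8 -72.7] depthpt [802. -73. 390.]
base side [699.  -27.9] depthpt [703. -22.  13.]
base side [838.5  18.1] depthpt [839.  19.  21.]
base side [ 884.  -136.2] depthpt [ 886. -135.   20.]
base side [ 745.4 -180.4] depthpt [ 750. -176.   13.]
coltop side [804.6 -71.6] depthpt [804. -73. 391.]
colbase side [805.4 -73.4] depthpt [799. -80.  36.]
```

The crop shows a clear tall tube with a grey foot at top px (292,218), so that is the one meant. It stands at about (502.5,-113). The nozzle is at about (660,-116): the side ray gives (660.7,-115.4), and column plus plate direction gives (659.7,-117.2). That makes a push of about 158 mm along +x. I'll tilt the hand back about 40° so its body clears the tube and the stand's arm, and push with a partly open fork.

```bash
python3 -m creep '[[[0.3,0,0,0,0,0,7.9],[0.3,0,0,0,0,0,7.9],[0.3,25,-42,0,0,0,0],[0.3,25,-42,0,0,0,0],[0.3,25,-42,0,0,0,0]]]'
```

```text
clock: 0.72
eef_pos: [205.9, -357.1, 227.7]
tcp_rot: [1.0, -0.017, -0.001, -0.003]
force: [0.6, -0.9, -0.2]
finger_gap: 0.347
```

```bash
python3 -m creep '[[[0.3,32,-48,0,0,0,0],[0.3,32,-48,0,0,0,0],[0.3,32,-48,0,0,0,0],[0.3,32,-49,0,0,0,-0.5],[0.3,32,-48,0,0,0,0]]]' && python3 -m creep '[[[0.3,0,0,0,0,10,0],[0.3,0,0,0,0,10,0],[0.3,0,0,0,0,10,0],[0.3,0,0,0,0,10,0],[0.3,0,0,0,0,0,0]]]'
```

```text
clock: 1.35
eef_pos: [376.8, -113.7, 228.1]
tcp_rot: [1.0, -0.014, -0.001, -0.004]
force: [1.2, -0.6, 0.0]
finger_gap: 0.349
clock: 1.98
eef_pos: [377.3, -103.9, 218.8]
tcp_rot: [0.94, -0.006, 0.342, -0.005]
force: [-0.2, -0.2, -0.5]
finger_gap: 0.347
```

Run:
```python
from h import *
s=r.get_image("side");t=r.get_image("top")
save(s["img"][100:384,60:400],"side1.png",2);save(t["img"][100:384,150:400],"top1.png",2)
o=r.observe();print(o["eef_pos"],o["tcp_rot"],np.round(o["joint_positions"],2))
from scipy.spatial.transform import Rotation as R
print(np.round(R.from_quat(o["tcp_rot"]).as_matrix(),3))
```

```text
[ 383.66615585 -106.75340159  226.35478793] [ 0.93796673 -0.00456813  0.34668603 -0.00251778] [-0.52 -0.43 -0.85  0.52  0.33  2.74]
[[ 0.76  -0.007  0.65 ]
 [-0.01  -1.     0.002]
 [ 0.65  -0.008 -0.76 ]]
```

View pics/side1.png

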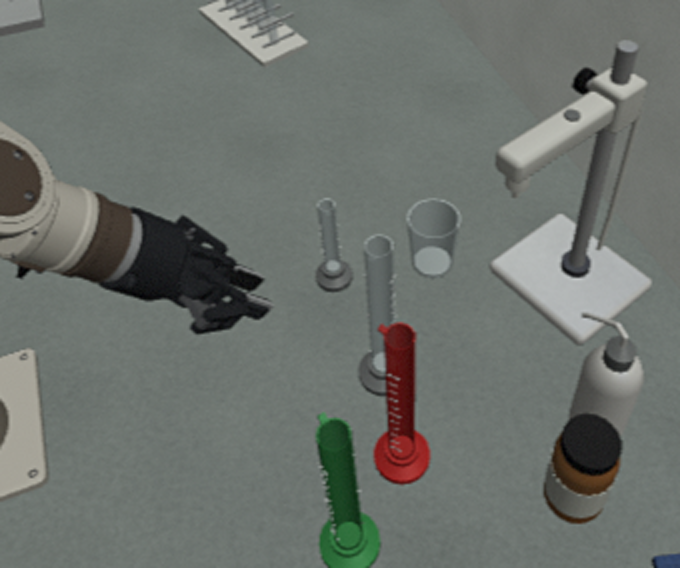

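View pics/top1.png

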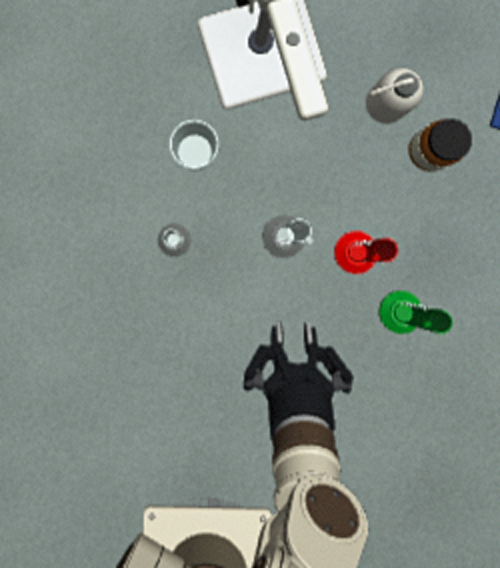

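```bash
python3 -m creep '[[[0.3,-22,2,41,0,0,0],[0.3,-22,2,41,0,0,0],[0.3,-22,2,41,0,0,0],[0.3,-22,2,41,0,0,0],[0.3,0,0,0,0,0,0]]]'
cat > st.py <<'E'
from h import *
from scipy.spatial.transform import Rotation as R
import sys
o=r.observe();M=R.from_quat(o["tcp_rot"]).as_matrix();p=o["eef_pos"]
print("tcp",np.round(p,1),"F",np.round(o["force"],1),"tilt",round(np.degrees(np.arccos(-M[2,2])),1),"yaw",round(np.degrees(np.arctan2(M[1,2],M[0,2])),1),"roll",round(np.degrees(M[2,1]),1),"t",o["clock"],"q",np.round(o["joint_positions"],2))
if len(sys.argv)>3: print("tool shift",np.round(M.T@(np.array([float(a) for a in sys.argv[1:4]])-p),1))
E
python3 st.py 430 -113.5 12
```

```text
clock: 2.7
eef_pos: [451.9, -126.2, 55.2]
tcp_rot: [0.935, -0.0, 0.354, 0.003]
force: [-0.4, -0.5, -0.0]
finger_gap: 0.349
tcp [ 451.9 -126.2   55.2] F [-0.4 -0.5 -0. ] tilt 41.5 yaw -0.5 roll 0.3 t 2.7 q [-0.46  0.16 -1.07 -0.33  0.29  2.78]
tool shift [-45.  -12.9  17.7]
```

```bash
python3 -m creep '[[[0.3,0,-4,0,0,-7,0],[0.3,0,-4,0,0,-7,0],[0.3,-5,-4,-3,0,0,0],[0.3,0,0,0,0,0,0],[0.3,0,0,0,0,0,0]]]';python3 st.py 443 -113.5 20
```

```text
clock: 3.32
eef_pos: [455.3, -116.3, 68.6]
tcp_rot: [0.97, 0.001, 0.244, 0.006]
force: [0.4, 0.7, 0.4]
finger_gap: 0.351
tcp [ 455.3 -116.3   68.6] F [0.4 0.7 0.4] tilt 28.3 yaw -1.4 roll 0.8 t 3.325 q [-0.35  0.08 -0.83  0.18  0.15  2.83]
tool shift [-33.8  -3.5  36.9]
```

```bash
python3 -m creep '[[[0.3,-12,-1,12,0,0,0],[0.3,-11,-1,12,0,0,0],[0.3,-11,-1,12,0,0,0],[0.3,0,0,0,0,0,0],[0.3,0,0,0,0,0,0]]]';python3 st.py 445 -113.5 10
python3 - <<'E'
from h import *
s=r.get_image("side");t=r.get_image("top")
save(s["img"][200:330,180:320],"side2.png",4.2);save(t["img"][180:300,230:370],"top2.png",4.5)
E
```

```text
clock: 3.95
eef_pos: [438.8, -114.6, 20.3]
tcp_rot: [0.969, -0.0, 0.246, 0.007]
force: [1.3, -0.0, 0.3]
finger_gap: 0.35
tcp [ 438.8 -114.6   20.3] F [ 1.3 -0.   0.3] tilt 28.5 yaw -1.7 roll 0.8 t 3.95 q [-0.36  0.18 -0.94 -0.02  0.16  2.82]
tool shift [ 0.6 -1.3 12. ]
```

View pics/side2.png

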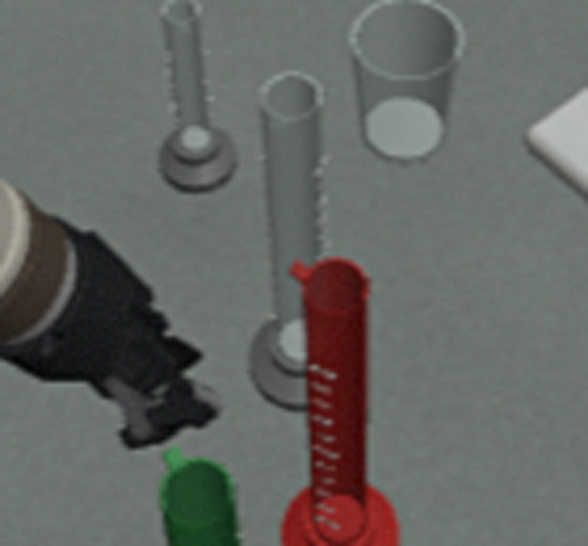

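View pics/top2.png

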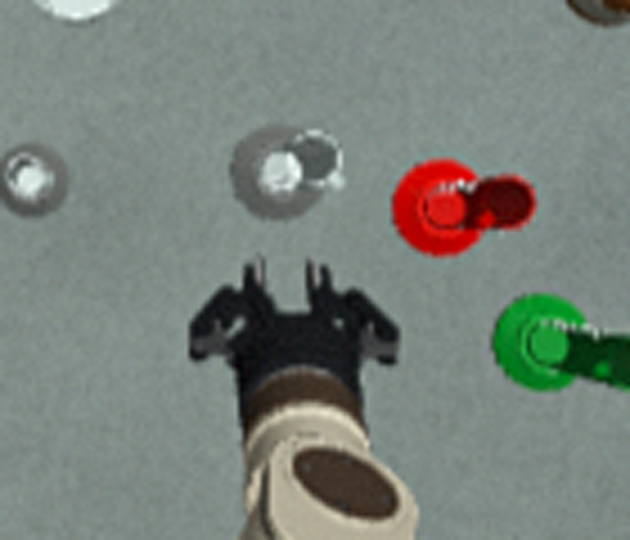

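```bash
python3 - <<'E'
from h import *
t=r.get_image("top")
for x,y,z in[(287,263,20),(255,262,20),(318,265,20),(278,171,7),(278,128,9),(233,171,9),(278,217,9)]:print(np.round(onz(t,230+x/4.5,180+y/4.5,z),1))
E
python3 -m creep '[[[0.3,0.5,-1,4,0,0,0],[0.3,0.5,0,4,0,0,0],[0.3,0,0,2.5,0,0,0],[0.3,0,0,0,0,0,0],[0.3,0,0,0,0,0,0]]]';python3 st.py 470 -113 9
```

```text
[ 439.8 -117.9   20. ]
[440.1 -96.4  20. ]
[ 438.8 -138.8   20. ]
[ 502.  -112.5    7. ]
[ 531.2 -112.2    9. ]
[501.4 -81.7   9. ]
[ 470.7 -112.6    9. ]
clock: 4.72
eef_pos: [447.0, -114.0, 12.3]
tcp_rot: [0.969, 0.0, 0.247, 0.007]
force: [0.2, -0.6, -0.4]
finger_gap: 0.35
tcp [ 447.  -114.    12.3] F [ 0.2 -0.6 -0.4] tilt 28.7 yaw -1.7 roll 0.8 t 4.725 q [-0.35  0.22 -0.93 -0.06  0.15  2.83]
tool shift [18.6 -1.1 13.9]
```

```bash
python3 -m creep '[[[0.3,0,-2,1.5,0,0,0],[0.3,0,-2,1.5,0,0,0],[0.3,0,0,1,0,0,0],[0.3,0,0,0,0,0,0],[0.3,0,0,0,0,0,0]]]';python3 st.py 460 -110 8
```

```text
clock: 5.35
eef_pos: [449.0, -109.7, 8.5]
tcp_rot: [0.969, 0.0, 0.247, 0.007]
force: [-0.4, 0.8, 0.3]
finger_gap: 0.349
tcp [ 449.  -109.7    8.5] F [-0.4  0.8  0.3] tilt 28.7 yaw -1.7 roll 0.8 t 5.35 q [-0.33  0.23 -0.93 -0.07  0.14  2.84]
tool shift [9.4 0.3 5.7]
```

```bash
python3 -m creep '[[[0.3,3.5,0,1.9,0,0,0],[0.3,3.5,0,1.9,0,0,0],[0.3,3.5,0,1.9,0,0,0],[0.3,3.5,0,1.9,0,0,0],[0.3,0,0,0,0,0,0]]]';python3 st.py 480 -110 8
cat > cyl.py <<'E'
from h import *
import sys
s=r.get_image("side");t=r.get_image("top")
n=sys.argv[1]
a=cv2.resize(t["img"][140:260,240:360],(600,600),interpolation=cv2.INTER_CUBIC)
b=cv2.resize(s["img"][170:310,200:340],(600,600),interpolation=cv2.INTER_CUBIC)
save(a,"T%s.png"%n);save(b,"S%s.png"%n)
np.save("t_last.npy",t,allow_pickle=True);np.save("s_last.npy",s,allow_pickle=True)
E
python3 cyl.py 3
```

```text
clock: 5.98
eef_pos: [466.7, -110.0, 8.9]
tcp_rot: [0.969, 0.0, 0.248, 0.008]
force: [0.1, -0.1, -0.3]
finger_gap: 0.347
tcp [ 466.7 -110.     8.9] F [ 0.1 -0.1 -0.3] tilt 28.7 yaw -1.7 roll 0.8 t 5.975 q [-0.32  0.25 -0.9  -0.06  0.14  2.86]
tool shift [11.3 -0.   7.2]
```

View pics/T3.png

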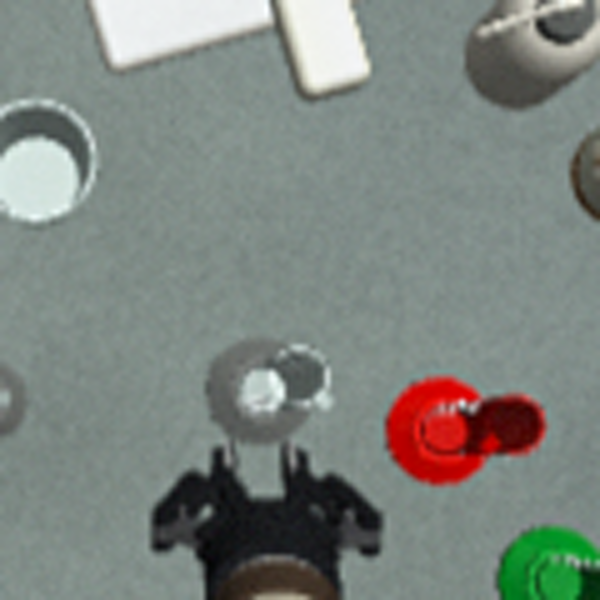

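View pics/S3.png

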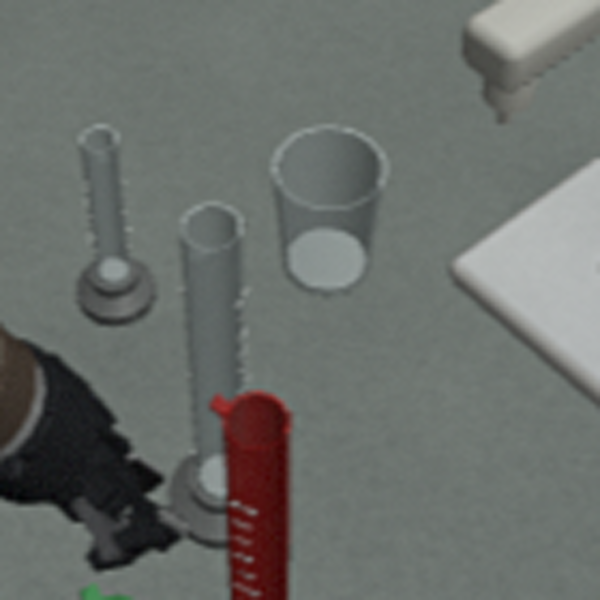

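```bash
python3 -m creep '[[[0.3,3.5,0,2,0,0,0],[0.3,3.5,0,2,0,0,0],[0.3,3.5,0,2,0,0,0],[0.3,3.5,0,2,0,0,0],[0.3,3.5,0,2,0,0,0]]]';python3 st.py 500 -110 8
python3 cyl.py 4
```

```text
clock: 6.7
eef_pos: [486.2, -110.0, 8.0]
tcp_rot: [0.969, -0.0, 0.247, 0.008]
force: [-3.5, 0.6, 4.4]
finger_gap: 0.353
tcp [ 486.2 -110.     8. ] F [-3.5  0.6  4.4] tilt 28.6 yaw -1.8 roll 0.8 t 6.7 q [-0.3   0.28 -0.85 -0.04  0.13  2.87]
tool shift [12.1 -0.   6.6]
```

View pics/T4.png

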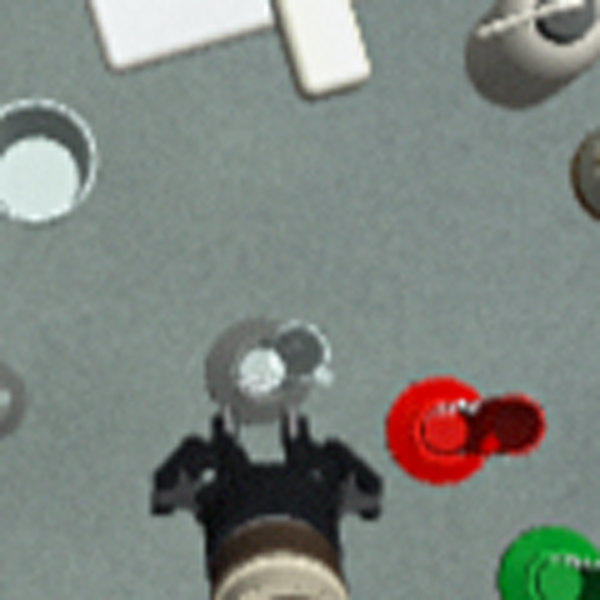

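View pics/S4.png

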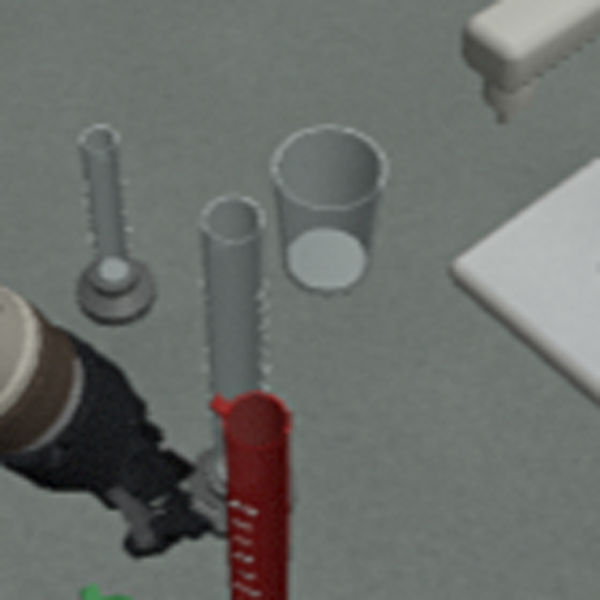

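```bash
python3 -m creep '[[[0.3,4.4,0.2,2.3,0,0,0],[0.3,4.4,0.2,2.3,0,0,0],[0.3,4.4,0.2,2.3,0,0,0],[0.3,4.4,0.2,2.3,0,0,0],[0.3,4.4,0.2,2.3,0,0,0]]]';python3 -m creep '[[[0.3,4.4,0.2,2.3,0,0,0],[0.3,4.4,0.2,2.3,0,0,0],[0.3,4.4,0.2,2.3,0,0,0],[0.3,4.4,0.2,2.3,0,0,0],[0.3,4.4,0.2,2.3,0,0,0]]]';python3 st.py 600 -112 8
python3 cyl.py 5
```

```text
clock: 7.42
eef_pos: [512.4, -110.9, 8.2]
tcp_rot: [0.969, -0.0, 0.246, 0.007]
force: [-2.1, -0.4, 2.1]
finger_gap: 0.348
clock: 8.05
eef_pos: [538.8, -112.0, 8.3]
tcp_rot: [0.969, -0.0, 0.246, 0.007]
force: [-1.1, -0.6, 1.1]
finger_gap: 0.348
tcp [ 538.8 -112.     8.3] F [-1.1 -0.6  1.1] tilt 28.5 yaw -1.7 roll 0.8 t 8.05 q [-0.27  0.35 -0.73  0.01  0.11  2.9 ]
tool shift [53.6 -0.2 29.4]
```

View pics/T5.png

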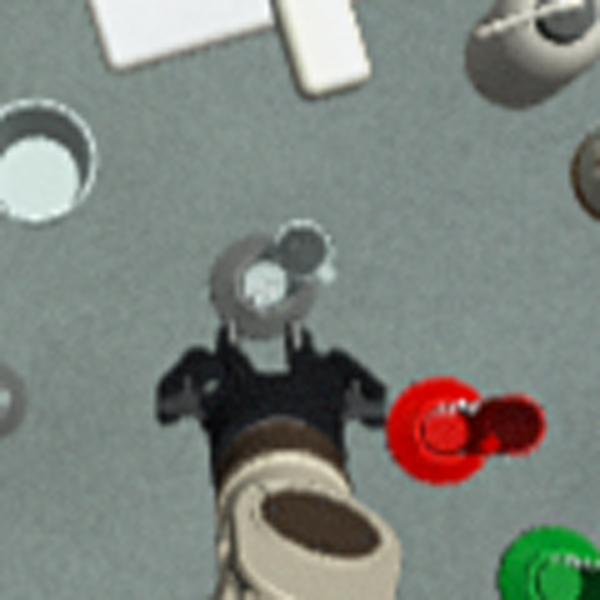

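View pics/S5.png

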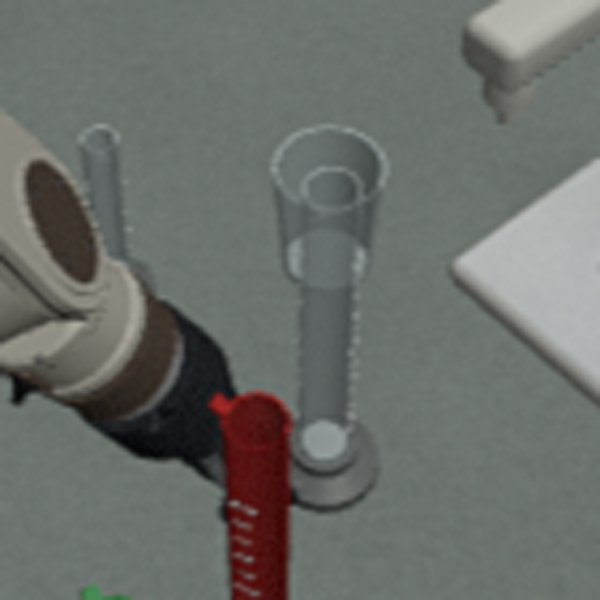

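Run:
```python
from h import *
t=np.load("t_last.npy",allow_pickle=True).item(); s=np.load("s_last.npy",allow_pickle=True).item()
print("mouth side",onz(s,200+332/4.286,170+190/4.286,250),"mouth top",onz(t,240+303/5,140+248/5,250),"foot top",onz(t,240+263/5,140+287/5,7),"foot side",onz(s,200+328/4.286,170+462/4.286,9),"nozzle",onz(s,200+503/4.286,170+121/4.286,264))
```

```text
mouth side [ 568.22232118 -113.32148156  250.        ] mouth top [ 567.75768367 -114.69846161  250.        ] foot top [ 565.42862528 -114.65295688    7.        ] foot side [ 569.76334471 -117.8339891     9.        ] nozzle [ 660.74714856 -116.15575646  264.        ]
```

```bash
python3 -m creep '[[[0.3,4.8,0.1,2.5,0,0,0],[0.3,4.8,0.1,2.5,0,0,0],[0.3,4.8,0.1,2.5,0,0,0],[0.3,4.8,0.1,2.5,0,0,0],[0.3,4.8,0.1,2.5,0,0,0]]]';python3 -m creep '[[[0.3,4.8,0.2,2.5,0,0,0],[0.3,4.8,0.2,2.5,0,0,0],[0.3,4.8,0.2,2.5,0,0,0],[0.3,4.8,0.2,2.5,0,0,0],[0.3,3.5,0.2,1.9,0,0,0]]]';python3 st.py 631 -114 8
sed -i 's/\[140:260,240:360\]/[110:230,240:360]/;s/\[170:310,200:340\]/[150:290,220:360]/' cyl.py
python3 cyl.py 6
```

```text
clock: 8.78
eef_pos: [567.7, -112.6, 8.8]
tcp_rot: [0.969, -0.0, 0.246, 0.007]
force: [-0.9, -0.8, 0.7]
finger_gap: 0.348
clock: 9.4
eef_pos: [595.3, -113.7, 9.1]
tcp_rot: [0.969, -0.0, 0.246, 0.007]
force: [-1.7, 0.2, 0.9]
finger_gap: 0.355
tcp [ 595.3 -113.7    9.1] F [-1.7  0.2  0.9] tilt 28.5 yaw -1.7 roll 0.8 t 9.4 q [-0.24  0.42 -0.59  0.08  0.1   2.93]
tool shift [30.9  0.1 18. ]
```

View pics/T6.png

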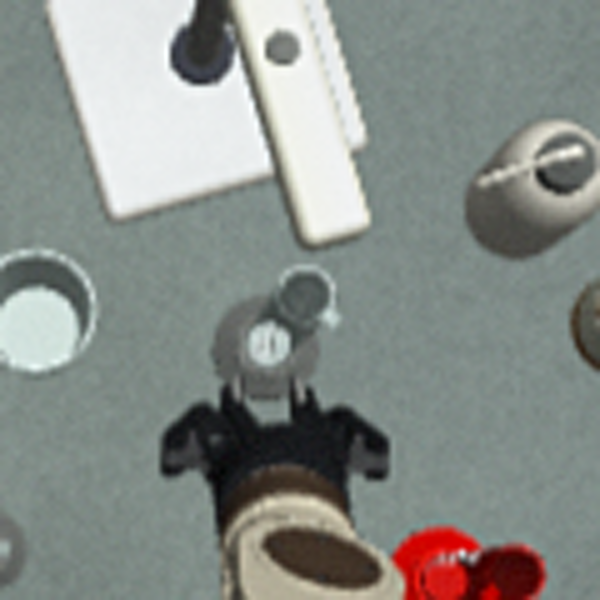

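View pics/S6.png

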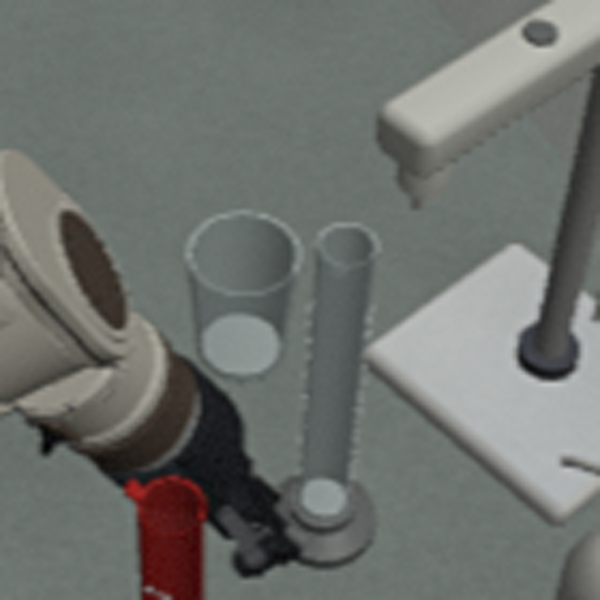

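```bash
cat > pr.py <<'E'
from h import *
import sys
a=[float(x) for x in sys.argv[1:]]
t=np.load("t_last.npy",allow_pickle=True).item(); s=np.load("s_last.npy",allow_pickle=True).item()
S=lambda x,y,z:np.round(onz(s,220+x/4.286,150+y/4.286,z)[:2],1)
T=lambda x,y,z:np.round(onz(t,240+x/5,110+y/5,z)[:2],1)
print("mouth side",S(*a[:2],250),"foot top",T(*a[2:4],7),"nozzle",S(*a[4:6],264))
if len(a)>6:print("mouth top",T(*a[6:8],250))
E
python3 pr.py 348 247 267 346 418 206 304 293
```

```text
mouth side [ 623.1 -115.9] foot top [ 621.9 -116.8] nozzle [ 661.3 -115.9]
mouth top [ 622.1 -115. ]
```

```bash
python3 -m creep '[[[0.3,4.8,0,2.6,0,0,0],[0.3,4.8,0,2.6,0,0,0],[0.3,4.8,0,2.6,0,0,0],[0.3,4.4,0,2.4,0,0,0],[0.3,3,0,1.7,0,0,0]]]';python3 st.py 633.3 -114 8
python3 cyl.py 7
```

```text
clock: 10.12
eef_pos: [621.7, -113.9, 9.3]
tcp_rot: [0.969, -0.0, 0.246, 0.007]
force: [-2.2, 0.2, 1.3]
finger_gap: 0.349
tcp [ 621.7 -113.9    9.3] F [-2.2  0.2  1.3] tilt 28.5 yaw -1.7 roll 0.8 t 10.125 q [-0.23  0.45 -0.52  0.11  0.09  2.94]
tool shift [9.6 0.1 6.6]
```

View pics/T7.png

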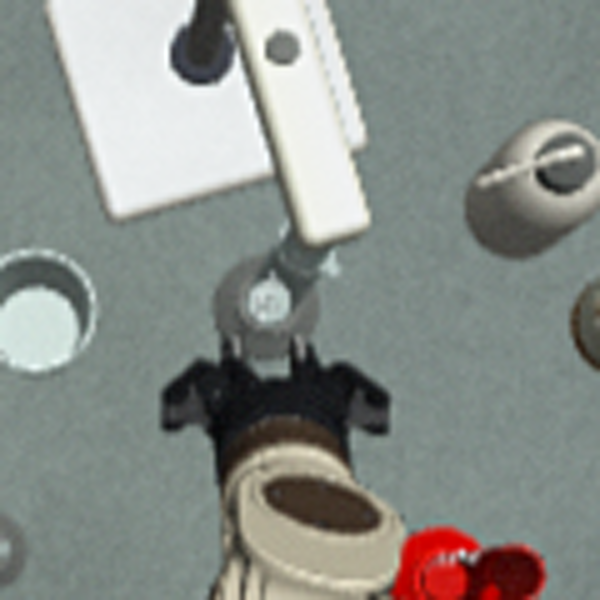

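View pics/S7.png

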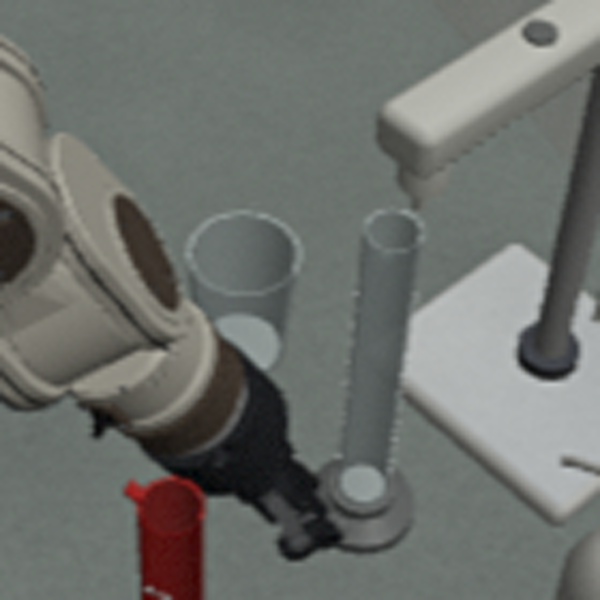

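```bash
python3 pr.py 393 232 267 304 418 206; python3 st.py 633 -114 9
```

```text
mouth side [ 648.6 -115.7] foot top [ 648.1 -116.6] nozzle [ 661.3 -115.9]
tcp [ 622.1 -113.9    9.5] F [-0.5 -0.   0.4] tilt 28.6 yaw -1.7 roll 0.8 t 10.225 q [-0.23  0.45 -0.52  0.11  0.09  2.94]
tool shift [9.4 0.  5.6]
```

```bash
python3 -m creep '[[[0.3,3.5,0,2,0,0,0],[0.3,3.5,0,2,0,0,0],[0.3,2.2,0,1.2,0,0,0],[0.3,1,0,0.6,0,0,0],[0.3,0,0,0,0,0,0]]]';python3 st.py 634 -114 9
python3 cyl.py 8
```

```text
clock: 10.85
eef_pos: [634.3, -114.0, 9.2]
tcp_rot: [0.969, -0.0, 0.247, 0.007]
force: [-1.6, 0.4, 1.6]
finger_gap: 0.349
tcp [ 634.3 -114.     9.2] F [-1.6  0.4  1.6] tilt 28.6 yaw -1.7 roll 0.8 t 10.85 q [-0.22  0.47 -0.49  0.12  0.09  2.94]
tool shift [-0.3  0.   0.1]
```

View pics/T8.png

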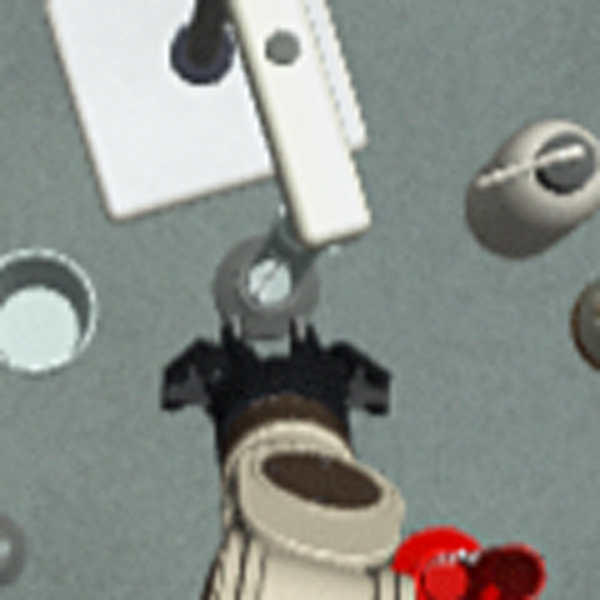

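View pics/S8.png

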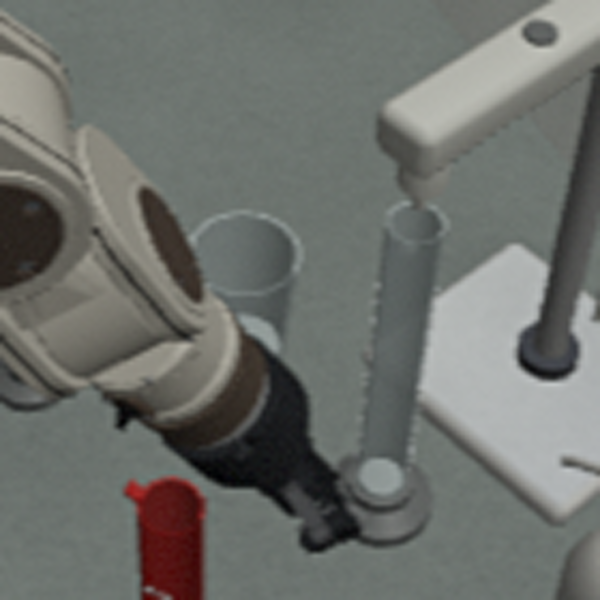

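```bash
python3 pr.py 416 225 268 283 418 206
python3 - <<'E'
from h import *
s=np.load("s_last.npy",allow_pickle=True).item(); save(s["img"][175:275,295:335],"z8.png",6)
E
```

```text
mouth side [ 661.6 -116. ] foot top [ 661.2 -117.1] nozzle [ 661.3 -115.9]
```

View pics/z8.png

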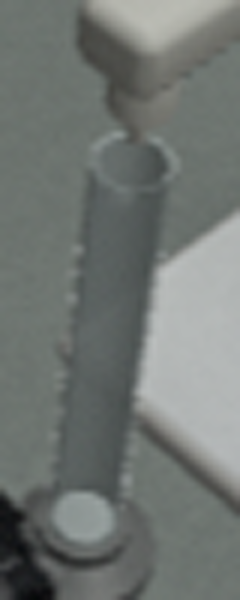

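The mouth is at (661.6,-116.0) and the nozzle at (661.3,-115.9) in the same view. Now I'll draw the hand back.

```bash
python3 -m creep '[[[0.3,-4,0,-2.3,0,0,0],[0.3,-9,0,-6,0,0,0],[0.3,-18,0,-13,0,0,0],[0.3,-18,0,-14,0,0,0],[0.3,-18,0,-14,0,0,0]]]';python3 -m creep '[[[0.3,-18,0,-20,0,0,0],[0.3,-10,0,-20,0,0,0],[0.3,-10,0,-20,0,0,0],[0.3,0,0,0,0,0,0],[0.3,0,0,0,0,0,0]]]'; python3 st.py 
python3 cyl.py 9
python3 - <<'E'
from h import *
s=np.load("s_last.npy",allow_pickle=True).item();save(s["img"],"side9.png",1.5)
E
```

```text
clock: 11.58
eef_pos: [548.7, -113.2, 20.5]
tcp_rot: [0.969, 0.0, 0.247, 0.007]
force: [0.3, -0.1, -0.0]
finger_gap: 0.352
clock: 12.2
eef_pos: [479.7, -111.9, 54.9]
tcp_rot: [0.969, -0.001, 0.246, 0.007]
force: [0.8, 0.0, -0.4]
finger_gap: 0.349
tcp [ 479.7 -111.9   54.9] F [ 0.8  0.  -0.4] tilt 28.5 yaw -1.7 roll 0.8 t 12.2 q [-0.31  0.15 -0.81  0.13  0.13  2.86]
```

View pics/S9.png

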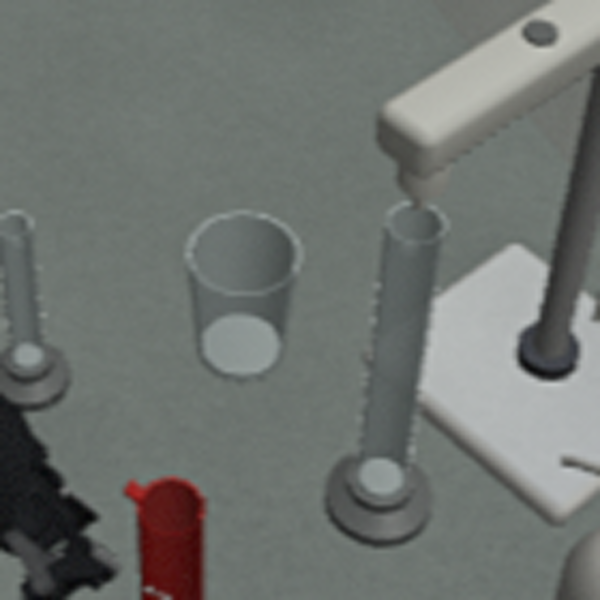

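View pics/T9.png

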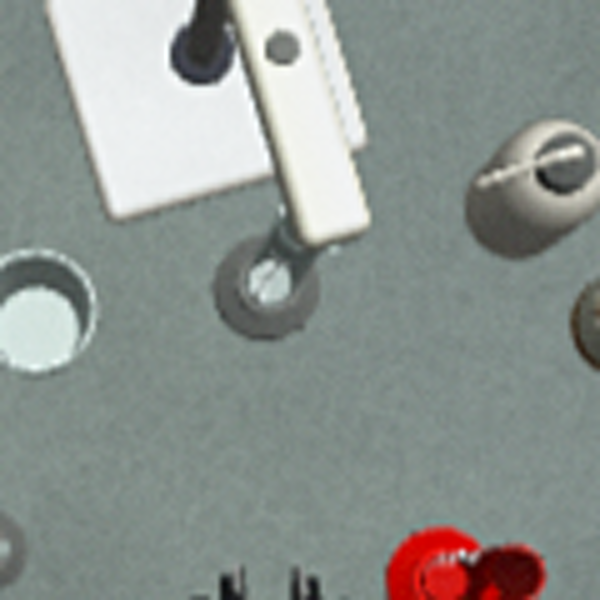

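View pics/side9.png

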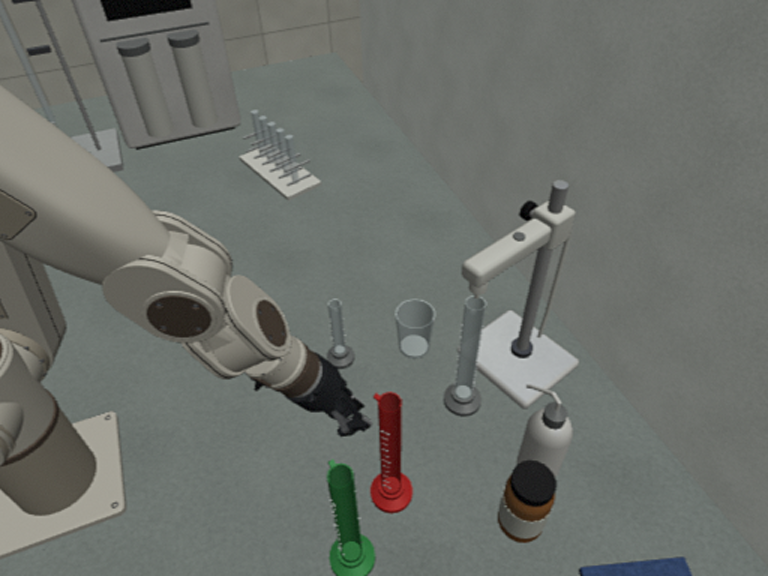

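```bash
python3 pr.py 416 225 267 288 418 205; python3 -c "
from station import r
print(r.sign_off())"
```

```text
mouth side [ 661.6 -116. ] foot top [ 658.1 -116.5] nozzle [ 661.7 -115.2]
the job is handed in; nothing more can be done
None
```

I pushed the tall clear cylinder about 158 mm along the bench to under the nozzle and handed the job in at about 12.3 s. The half-open fingertips pushed on its foot, with the hand tilted back about 28°. I then drew the hand back about 150 mm, and nothing was lifted or gripped.

Last checks:
- **Position:** in the side view the mouth is at (661.6, -116.0) and the nozzle at (661.7, -115.2), about 1 mm apart. The foot seen from above reads (658.1, -116.5), about 3.5 mm short in x. That is within the 10 mm allowed and about the size of my reading error.
- **Upright and still:** the cylinder looks upright and stayed in the same place after the hand withdrew.
- **Other glassware:** by eye, the other four pieces and the two coloured look-alikes stand at the same pixels as at the start.
- **Forces:** no reading was above about 6 N, and I saw no contact with the stand.
- **Approach problem:** the first move down, at 40° tilt, came close to a joint limit and ended about 22 mm off the aimed x. I corrected this before touching anything by reducing the tilt.

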